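# Clamp a window cap over the port of a leak-test stand

## Robot

A 7-joint arm with a two-finger parallel gripper is mounted at the origin on a cart in front of the work surface, level with it; the furniture and walls round the work are solid. World frame = base frame: x ahead of the robot, y to its left, z up, the work surface at z = 0. Lengths are in m, angles in degrees, forces in N, time in s.
With the tool pointing down it reaches from about 0.35 to 0.9 m from the base axis. Payload 7.2 kg.
Tool frame: the origin (TCP) lies midway between the tips of the shut fingers; the grasp point (between the pads) lies 19 mm behind it; z points along the fingers, y is the line along which they close (so a half turn about z gives the same grasp; the last joint's range is limited). The gripper opens to 85 mm and grips with 20 to 120 N. Pads are 22 mm wide; open, the fingers measure 114 mm over their backs; the gripper's body (76 mm by 85 mm) begins 54 mm behind the grasp point. The pads swing forward as they close: fully open they stand 13 mm farther back than shut.
Start: joints at [72.353, 23.554, -0.728, 91.456, 0.321, 64.991, -4.71], TCP at [0.148, -0.607, 0.231] pointing down, gripper open.
Joint ranges: [-169.25, 169.25], [-16.82, 113.86], [-84.01, 82.57], [7.8, 145.47], [-59.2, 239.2], [7.22, 106.19], [-163.78, 163.78]. Speed limits (degrees/s): [136.94, 136.94, 172.46, 172.46, 180, 180, 180].

## Interface

Orientations are given as [roll, pitch, yaw] about the fixed x, y, z axes, in that order (R = Rz(yaw) Ry(pitch) Rx(roll)).
In Python, from station import arm gives the robot as it stands. The module is installed in compiled form; this text tells all that it offers.
- The arm moves only by the tool drive_tool, never from a script. Its argument "steps" is one flat list of numbers, 5 for each row, row after row: the shift along the tool's x, y, z in mm, then the turn about the tool's z in rad, then the opening in per cent of the stroke, from 0 (shut) to 100 (fully open). A call has 1 to 10 rows; each row shifts and turns the commanded pose from where the row before left it, along the tool's axes as they then stand; what a row does not reach is not made up. A row lasts 1/10 s, in which the tool goes at most 50 mm and 8.59 degrees, less where a joint would pass 70% of its speed; a pose out of reach is approached as far as the arm can. A call is refused whole if a number of a shift passes 50 or a number of a turn 0.15, either way. A call with a gripper value outside its range is refused whole. The fingers move at their own pace and stop on an object; the grip force is fixed at half the most. Time passes only in rows, so rows that do not move let the fingers close. It gives the time, the measured TCP pose, the force, the opening and the grip force at its end, in the units of the state.
- arm.state(): the state, without advancing time (a new reading comes with each control period).
- arm.snapshot(name): name is "scene" or "side" or "wrist"; returns the picture (400x640x3 uint8, blue, green, red); there is no depth.
- arm.get_calibration(name): a dict with "mtx" (3x3 intrinsics, pixels), "world_from_camera" (4x4, takes a point from camera to world coordinates); the wrist camera has in their place "T_tool_cam" (4x4, takes a point from camera to tool coordinates, whose origin is the TCP and whose axes are the flange's). Camera axes: x right, y down, z forward; pixel columns grow to the right and rows downward; lengths in m; the calibration is good to about 2 mm. A picture is of the moment at which its call begins: read the wrist's pose just before it. get_calibration takes no time and is no camera call.
- arm.sign_off(): hands the job in; it is judged then, once.
The state is a dict: "clock": time; "qpos": joint angles; "joint_velocities": joint speeds; "tau": joint torques, N m; "tcp_pos": TCP position; "eef_rot": TCP orientation; "force": force on the tool from outside, world axes, zero at the start; "wrist_torque": the same for the moment, N m; "grip_width": finger opening in m; "grip_force": force on a finger pad.
Only numpy, scipy, OpenCV 4.12 (cv2) and the standard library are available. Lean on these libraries where they do the work, as an engineer would, in place of code of your own. Each camera call takes 0.05 s, during which the arm holds its last target. There are 200 camera calls.

## Task

Close the port of the leak-test stand: with the fingertips push the round window cap along the stand's plate, with the clamp still open, until it is home against both locating pins and so sits centred on the port. Then push the handle of the toggle clamp over and down, past its dead point, until it snaps into lock and the rubber tip holds the cap down. Only push: do not pinch or lift the cap off the plate, do not bring the clamp down on a cap that is not home, and leave the other parts round the stand where they lie.

Things in the scene. Friction and masses are not known exactly. Their poses are not given: they have to be found in the camera images.
- stand: Aluminium plate 235 x 100 x 20 mm fixed to the worktop. Origin on the port axis at worktop height; z up; x points from the empty end, where the cap lies, over the port to the toggle clamp at the other end. The plate spans x -100 to +135 mm, y -50 to +50 mm, top at z = 20. A pipe stub with a 30 mm flange sticks out 23 mm from the +y edge at x = 85 mm, up to z = 31
- port (a point): Centre of the port (a hole inside a flush black sealing ring) on the plate's top face, 20 mm above the worktop
- pin_left (a point): Top centre of the locating pin on the +y side of the stand: steel, 8 mm thick, 10 mm high, at x = 21, y = 27 mm in the stand's frame. A cap that touches both pins is centred on the port
- pin_right (a point): Top centre of the second locating pin, the same, at x = 21, y = -27 mm in the stand's frame
- bracket (a point): Main pivot of the clamp, at x = 62, y = 0, z = 42 mm in the stand's frame. The steel bracket round it fills x 50 to 128 mm, y -22 to +22 mm, up to z = 66 mm
- bar_end (a point): Free end of the clamp's steel arm (12 mm wide, 10 mm high), which carries the tip. With the clamp open the arm stands upright just in front of the handle, filling x 35 to 80 mm, y -10 to +10 mm, up to z = 114 mm in the stand's frame. As the handle is pushed over, the arm swings down over the port by itself
- window_cap: Loose round cap, 61 mm across and 13 mm high, black rim with a white insert, about 60 g, lying flat on the plate 30 to 50 mm short of the port and up to 12 mm to the side. Origin: centre of its underside; z up. Slides on the plate when pushed at the rim
- clamp_handle (a joint): Turn of the handle against the arm, rad: 0 open (handle upright), 2.92 dead point, 3.02 locked stop. From about 2.0 handle and arm sink by their own weight until the tip rests on the cap at about 2.62; from there about 4 N on the grip squeezes the sprung tip until, past the dead point, the handle snaps to the stop by itself. Let go before, it springs back to about 2.62
- grip (a point): Centre of the grey grip, 16 mm thick, on the straight handle, which swings in the stand's plane y = 0. Stand frame, reading: x, z mm (elevation of the bar over +x, deg): 0: 88, 138 (89). 0.53: 106, 144 (78). 0.86: 119, 144 (69). 1.21: 133, 140 (59). 1.55: 144, 133 (49). 1.90: 153, 124 (39). 2.26: 159, 110 (28). 2.72: 165, 85 (12). 2.92: 166, 69 (2). 3.02: 166, 57 (-5)
- handle_end (a point): Free end of the handle, 27 mm beyond the grip's centre; the grip reaches 30 mm to the other side of it. The handle is pushed at first towards +x of the stand, from the side of the cap and above the arm's end, then downwards from above
- clamp_tip: Spring-loaded spindle with a black rubber tip 19 mm across at the end of the clamp's arm. Origin: centre of the tip's flat face. Locked, it stands on the middle of the cap, 32 mm above the worktop, and presses with about 20 N
- adapter: Loose light grey connector adapter, 22 x 56 x 20 mm (a small block with a round barrel at each end), on the worktop beside the stand (+y side). Origin: centre of its underside. To be left alone
- centring_ring: Loose steel ring with a black O-ring, 41 mm across, 14 mm high, on the worktop beside the stand (+y side). Origin: centre of its underside. To be left alone
- riser_block: Loose whitish block 40 x 30 x 19 mm with a hole in its top, on the worktop beside the stand's empty end (-y side). Origin: centre of its underside. To be left alone
Mind the look-alikes: they are no part of the job. Leave any pink, red or turquoise look-alike of the window_cap alone.

How it is judged (in metres and radians):
On the way, in this order (a step that is already met when the one before it is completed fails the run):
1. the cap is home against the pins, centred on the port, while the clamp is still open (horizontal distance between window_cap and port below 0.004 m and value of joint clamp_handle below 0.8 rad), for 0.2 s.
2. the handle has gone past its dead point to the locked stop and the tip presses on the cap (value of joint clamp_handle above 2.98 rad and contact force between clamp_tip and window_cap above 8 N), for 0.2 s.
At the end, for the whole second after the job is handed in: The cap lies flat on the plate within 4 mm of the port axis, the handle is past its dead point at the locked stop (reading above 2.98), the rubber tip presses on the cap with more than 8 N, and the adapter, ring and riser block are within 10 mm of where they lay (all of step 2 and horizontal distance between window_cap and port below 0.004 m and z of window_cap in the frame of stand between 0.018 and 0.022 m and angle between window_cap's own z axis and vertical below 0.05 rad and linear speed of window_cap below 0.01 m/s and distance of each of adapter, centring_ring, riser_block from where it was at the start of the episode below 0.01 m); the robot touches nothing.
It fails at once if the cap is lifted off the plate, tipped up or pushed off it (z of window_cap in the frame of stand above 0.025 m or z of window_cap in the frame of stand below 0.015 m or angle between window_cap's own z axis and vertical above 0.2 rad).
It fails at once if the clamp comes down on a cap that is not home (contact force between clamp_tip and window_cap above 4 N and horizontal distance between window_cap and port above 0.006 m).
It fails at once if a part beside the stand is moved (distance of any of adapter, centring_ring, riser_block from where it was at the start of the episode above 0.01 m).
It also fails if it takes over 54 s, if anything falls off the work surface, if the arm or the gripper's body presses on something with over 40 N, if the wrist force passes 120 N, or if a joint passes its speed limit or range.

## Working session

There is one attempt and no reset: what is moved stays moved. The work goes in short steps, Python scripts to look and compute and a tool call to move; the robot and the scene stay as the last step left them, time stands still between calls to the robot, and variables do not carry over. Pictures are saved under pics/ and viewed, at most 10 in all, crops included, and the job is handed in when it is done.

Besides the shell and the picture viewer there is one more tool, called after ">>>" as name(argument=value, ...) on one line, values as JSON. drive_tool: Moves the arm, as the interface text tells. Its arguments: {"type":"object","properties":{"steps":{"type":"array","items":{"type":"number"}}},"required":["steps"]}

```bash
mkdir -p pics; python3 - <<'E'
from station import arm
import cv2,numpy as np
np.set_printoptions(precision=4,suppress=True)
print(arm.state())
for n in("scene","side","wrist"):
    cv2.imwrite(f"pics/{n}0.png",arm.snapshot(n)); print(n,arm.get_calibration(n))
E
```

```text
{'clock': 0.0, 'qpos': array([72.3545, 23.6029, -0.7283, 91.5041,  0.3199, 64.9905, -4.71  ]), 'joint_velocities': array([ 0.0394, -0.0196, -0.004 , -0.0254,  0.0042, -0.0853,  0.0019]), 'tau': array([  0.0003, -60.0617,   0.682 , -29.9416,   0.0137,   0.0105,
        -0.    ]), 'tcp_pos': array([ 0.1483, -0.6066,  0.2304]), 'eef_rot': array([-179.9047,    0.006 ,   13.7387]), 'force': array([ 0.1178,  0.5426, -0.5375]), 'wrist_torque': array([-0.0195,  0.0187,  0.0393]), 'grip_force': 0.0, 'grip_width': 0.08559432461244915}
scene {'mtx': array([[488.1187,   0.    , 320.8919],
       [  0.    , 488.1187, 195.1679],
       [  0.    ,   0.    ,   1.    ]]), 'world_from_camera': array([[ 0.8486, -0.2654,  0.4577,  0.0474],
       [-0.5288, -0.3972,  0.7501, -0.5126],
       [-0.0173, -0.8785, -0.4774,  0.5748],
       [ 0.    ,  0.    ,  0.    ,  1.    ]])}
side {'mtx': array([[453.0452,   0.    , 320.4698],
       [  0.    , 453.0452, 201.9649],
       [  0.    ,   0.    ,   1.    ]]), 'world_from_camera': array([[ 0.933 , -0.2358,  0.2718,  0.266 ],
       [-0.3597, -0.5965,  0.7175, -0.3969],
       [-0.007 , -0.7672, -0.6414,  0.6951],
       [ 0.    ,  0.    ,  0.    ,  1.    ]])}
wrist {'mtx': array([[300.9458,   0.    , 320.5442],
       [  0.    , 300.9458, 198.2698],
       [  0.    ,   0.    ,   1.    ]]), 'T_tool_cam': array([[ 0.0007, -0.9505, -0.3106,  0.0805],
       [ 1.    ,  0.0006,  0.0005, -0.0002],
       [-0.0003, -0.3106,  0.9505, -0.144 ],
       [ 0.    ,  0.    ,  0.    ,  1.    ]])}
```

View pics/scene0.png

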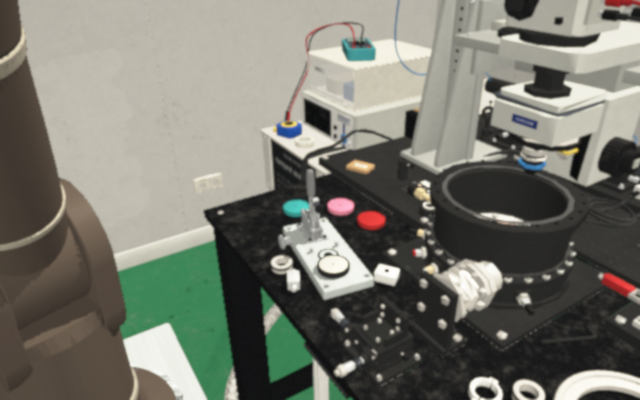

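View pics/side0.png

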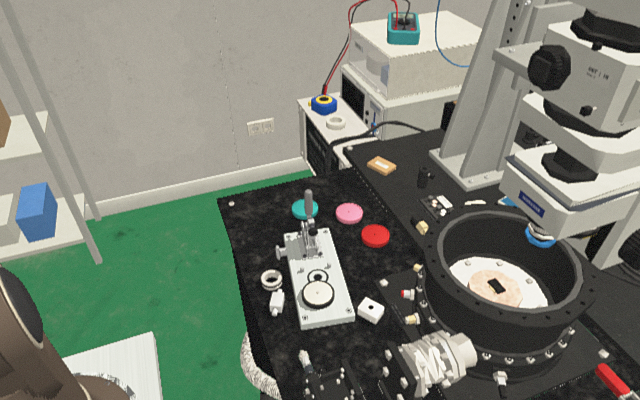

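The side picture shows the stand with the white-insert, black-rim cap at (318,293). Look-alikes are turquoise at (305,209), pink at (349,213) and red at (375,236). By its description the target is the one on the plate, at (318,293). I'll check it in a close crop.

```bash
python3 - <<'E'
import cv2
a=cv2.imread("pics/side0.png")[180:335,250:400]; b=cv2.imread("pics/scene0.png")[160:305,262:412]
cv2.imwrite("pics/c1.png",cv2.resize(a,None,fx=3.8,fy=3.8,interpolation=cv2.INTER_CUBIC))
cv2.imwrite("pics/c2.png",cv2.resize(b,None,fx=4,fy=4,interpolation=cv2.INTER_CUBIC))
E
```

```text
(no output)
```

View pics/c1.png

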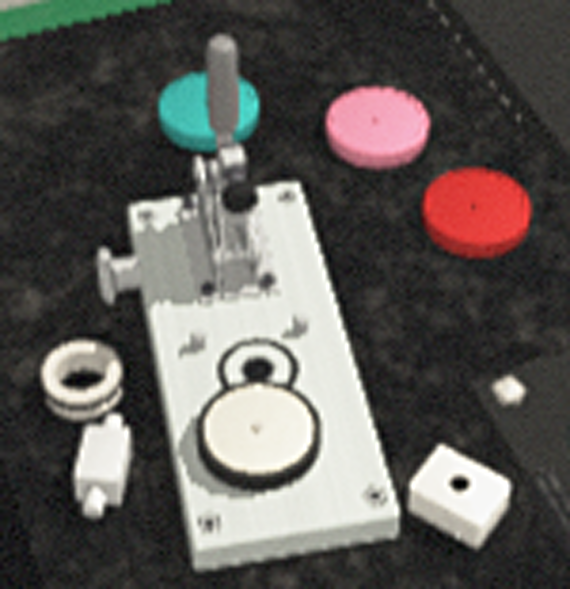

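View pics/c2.png

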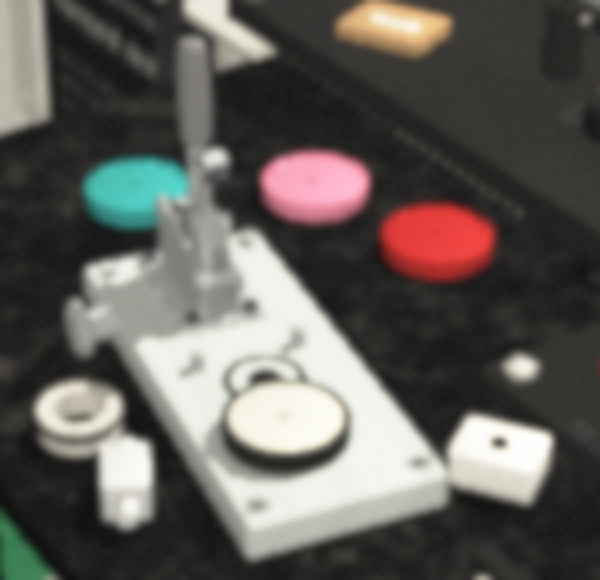

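The crop confirms it. The black-rimmed white cap is at crop (257,428), the port at (258,369) and the pins near (190,340) and (298,322). Next I fit the stand pose.

```bash
cat > h.py <<'E'
import numpy as np
from station import arm
from scipy.optimize import least_squares
def proj(cam,P):
    c=arm.get_calibration(cam);T=np.linalg.inv(c["world_from_camera"]);p=T[:3,:3]@np.array(P).T+T[:3,3:];q=c["mtx"]@p
    return (q[:2]/q[2]).T
def ray(cam,uv,z):
    c=arm.get_calibration(cam);T=c["world_from_camera"];d=T[:3,:3]@np.linalg.inv(c["mtx"])@[*uv,1];o=T[:3,3]
    return o+d*(z-o[2])/d[2]
def S2W(s,P):
    P=np.atleast_2d(P)*1e-3;c,n=np.cos(s[2]),np.sin(s[2])
    return np.c_[s[0]+c*P[:,0]-n*P[:,1],s[1]+n*P[:,0]+c*P[:,1],P[:,2]]
E
python3 - <<'E'
from h import *
np.set_printoptions(precision=4,suppress=True)
A={'side':([[-100,50,20],[-100,-50,20],[135,50,20],[135,-50,20],[0,0,20],[115,0,138+27]],np.array([[193,552],[399,520],[130,205],[299,183],[258,369],[221,42]])/3.8+[250,180]),
'scene':([[-100,50,20],[-100,-50,20],[135,50,20],[135,-50,20],[0,0,20],[115,0,138+27]],np.array([[248,540],[447,486],[87,268],[257,232],[264,377],[192,42]])/4+[262,160])}
for c in A: A[c][0][5]=[88.5,0,165]
f=lambda s:np.concatenate([(proj(c,S2W(s,P))-uv).ravel() for c,(P,uv) in A.items()])
p=ray('side',A['side'][1][4],.02);print(p,ray('scene',A['scene'][1][4],.02))
e=ray('side',A['side'][1][2],.02)-ray('side',A['side'][1][0],.02);y=np.arctan2(e[1],e[0])
r=least_squares(f,[p[0],p[1],y],loss='soft_l1');print(r.x,np.degrees(r.x[2]));print(f(r.x).reshape(-1,2))
cs=ray('side',np.array([257,428])/3.8+[250,180],.033);cc=ray('scene',np.array([285,416])/4+[262,160],.033)
np.save('s.npy',r.x);s=r.x;R=np.array([[np.cos(s[2]),np.sin(s[2])],[-np.sin(s[2]),np.cos(s[2])]])
print(cs,cc,R@(cs[:2]-s[:2]),R@(cc[:2]-s[:2]))
E
```

```text
[0.4657 0.1482 0.02  ] [0.4635 0.1472 0.02  ]
[0.4636 0.1453 1.3872] 79.48330159063025
[[-1.2871  0.6208]
 [ 0.042   0.0486]
 [-0.9872  0.252 ]
 [ 0.2937 -0.0617]
 [-0.4805  1.3823]
 [-0.0364  0.7556]
 [-0.2965 -2.9052]
 [ 1.3453 -3.2687]
 [-0.6666 -1.0414]
 [ 0.1866 -1.4921]
 [ 0.5806  0.4322]
 [ 0.7083 -1.2381]]
[0.4482 0.1032 0.033 ] [0.4452 0.1005 0.033 ] [-0.0442  0.0075] [-0.0475  0.0099]
```

```bash
python3 - <<'E'
import cv2
cv2.imwrite("pics/w0.png",cv2.imread("pics/wrist0.png"))
E
```

```text
(no output)
```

View pics/wrist0.png

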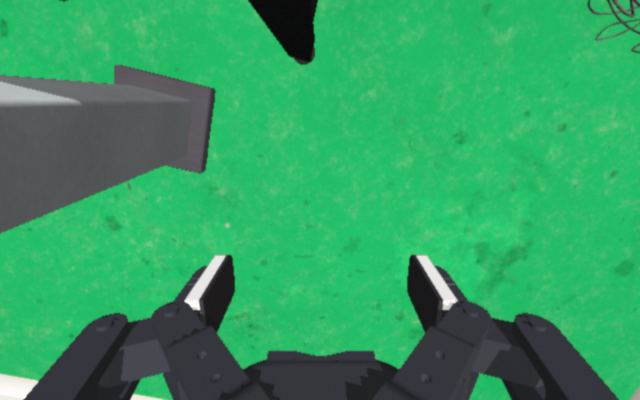

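```bash
python3 - <<'E'
from h import *
np.set_printoptions(precision=3,suppress=True)
s=np.load('s.npy')
for uv,z in [((375,340),.03),((345,370),.03),((412,352),.0),((440,310),.08),((495,270),.12),((330,298),0),((430,190),.25),((240,215),0),((390,270),.019)]: print(uv,z,ray('scene',uv,z))
for x in([-95,8,24],[-34,0,24],[70,0,140],[160,0,80]): print(x,S2W(s,x))
E
```

```text
(375, 340) 0.03 [ 0.396 -0.09   0.03 ]
(345, 370) 0.03 [ 0.325 -0.113  0.03 ]
(412, 352) 0.0 [ 0.447 -0.118  0.   ]
(440, 310) 0.08 [ 0.48  -0.133  0.08 ]
(495, 270) 0.12 [ 0.577 -0.144  0.12 ]
(330, 298) 0 [0.41  0.057 0.   ]
(430, 190) 0.25 [ 0.495 -0.075  0.25 ]
(240, 215) 0 [0.392 0.413 0.   ]
(390, 270) 0.019 [0.533 0.043 0.019]
[-95, 8, 24] [[0.438 0.053 0.024]]
[-34, 0, 24] [[0.457 0.112 0.024]]
[70, 0, 140] [[0.476 0.214 0.14 ]]
[160, 0, 80] [[0.493 0.303 0.08 ]]
```

>>> drive_tool(steps=[24, -31, -4, 0, 100, 24, -31, -4, 0, 100, 24, -31, -4, 0, 100, 24, -31, -4, 0, 100, 24, -31, -4, 0, 100, 24, -31, 0, 0, 100, 24, -31, 0, 0, 100, 24, -31, 0, 0, 100, 0, 0, 0, 0, 100, 0, 0, 0, 0, 100])

```text
clock: 1.15
tcp_pos: [0.2763, -0.3202, 0.2515]
eef_rot: [180.0, 0.0, 13.9]
force: [0.6, -0.3, 0.2]
grip_width: 0.0855
grip_force: 0.0
```

```bash
python3 -c "
from station import arm
s=arm.state();print(s['qpos'],s['tcp_pos'],s['eef_rot'])"
```

```text
[ 53.8277983    2.98015545 -11.58189229 115.41389726   0.70468661
  61.63730874 -34.21970685] [ 0.2762706  -0.32024195  0.25148084] [1.79961965e+02 9.92039784e-04 1.38535914e+01]
```

>>> drive_tool(steps=[0, 0, 0, -0.143, 47, 0, 0, 0, -0.143, 47, 0, 0, 0, -0.143, 47, 0, 0, 0, -0.143, 47, 0, 0, 0, -0.143, 47, 0, 0, 0, -0.143, 47, 0, 0, 0, -0.143, 47, 0, 0, 0, -0.143, 47, 0, 0, 0, 0, 47, 0, 0, 0, 0, 47])

```text
clock: 2.15
tcp_pos: [0.2755, -0.3214, 0.2511]
eef_rot: [-180.0, -0.0, 79.0]
force: [-0.9, -0.5, 0.1]
grip_width: 0.0401
grip_force: 0.0
```

>>> drive_tool(steps=[42, 10, 0, 0, 47, 42, 10, 0, 0, 47, 42, 10, 0, 0, 47, 42, 10, 0, 0, 47, 42, 10, 0, 0, 47, 42, 10, 0, 0, 47, 42, 10, 20, 0, 47, 42, 10, 20, 0, 47, 42, 8, 20, 0, 47, 6, 0, 20, 0, 47])

```text
clock: 3.15
tcp_pos: [0.4358, 0.0451, 0.171]
eef_rot: [179.9, -0.2, 79.3]
force: [-0.7, -1.6, -0.4]
grip_width: 0.0401
grip_force: 0.0
```

>>> drive_tool(steps=[0, 0, 0, 0, 47, 0, 0, 0, -0.01, 47, 0, 0, 0, 0, 47])

```text
clock: 3.45
tcp_pos: [0.4343, 0.0391, 0.1721]
eef_rot: [179.9, 0.0, 79.7]
force: [-1.3, -0.5, 0.5]
grip_width: 0.0397
grip_force: 0.0
```

```bash
python3 - <<'E'
from h import *
import cv2
a=arm.state();np.savez('w1.npz',p=a['tcp_pos'],r=a['eef_rot']);print(a['qpos'],a['tcp_pos'],a['eef_rot'])
cv2.imwrite('pics/w1.png',arm.snapshot('wrist'))
E
```

```text
[ 23.57973906  12.94173626 -39.59044276 118.4494697   10.51024334
  51.92852973 -32.09826563] [0.43432997 0.03910863 0.17214991] [1.79932329e+02 2.36501579e-02 7.97092806e+01]
```

View pics/w1.png

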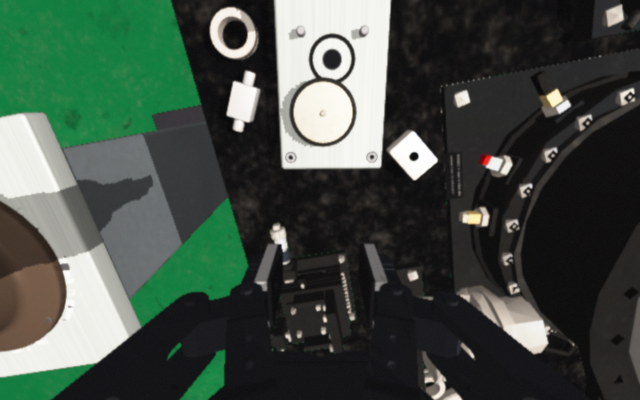

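The wrist view shows the port at (332,59), the cap at (323,112), the pins at (300,32) and (363,32), and the plate's front corners at (282,167) and (382,167). The fingers are behind the cap.

```bash
cat >> h.py <<'E'
from scipy.spatial.transform import Rotation as Ro
def wray(p,r,uv,z):
    c=arm.get_calibration('wrist');T=np.eye(4);T[:3,:3]=Ro.from_euler('xyz',r,degrees=True).as_matrix();T[:3,3]=p;T=T@c['T_tool_cam']
    d=T[:3,:3]@np.linalg.inv(c["mtx"])@[*uv,1];o=T[:3,3];return o+d*(z-o[2])/d[2]
def W2S(s,P):
    d=np.array(P)[:2]-s[:2];c,n=np.cos(s[2]),np.sin(s[2]);return 1e3*np.array([c*d[0]+n*d[1],-n*d[0]+c*d[1]])
E
python3 - <<'E'
from h import *
np.set_printoptions(precision=4,suppress=True)
d=np.load('w1.npz');p,r=d['p'],d['r'];W=lambda uv,z:wray(p,r,uv,z)
M=[((332,59),[0,0,20]),((300,31),[21,27,30]),((363.5,31),[21,-27,30]),((282,167),[-100,50,20]),((382,167),[-100,-50,20])]
pts=np.array([W(u,P[2]/1e3) for u,P in M]);Q=[P for _,P in M]
q=least_squares(lambda s:(S2W(s,Q)-pts)[:,:2].ravel(),np.load('s.npy')).x
print(q,np.degrees(q[2]));print((S2W(q,Q)-pts)*1e3);np.save('s2.npy',q)
print('cap',W2S(q,W((323.5,112),.033)),'tcp',W2S(q,p))
E
```

```text
[0.4657 0.1506 1.4031] 80.3915510045241
[[-0.1612  0.2946 -0.    ]
 [ 0.3381  0.4307  0.    ]
 [ 0.6887  0.9663  0.    ]
 [-0.4606 -1.4257 -0.    ]
 [-0.405  -0.2659 -0.    ]]
cap [-45.5289   7.9435] tcp [-115.1156   12.2884]
```

>>> drive_tool(steps=[10, 2, 0, -0.012, 47, 7, 2, 10, 0, 47, 0, 0, 25, 0, 47, 0, 0, 25, 0, 47, 0, 0, 25, 0, 47, 0, 0, 25, 0, 47, 0, 0, 20, 0, 47, 0, 0, 10, 0, 47, 0, 0, 0, 0, 47, 0, 0, 0, 0, 47])

```text
clock: 4.5
tcp_pos: [0.4414, 0.0567, 0.032]
eef_rot: [179.9, -0.0, 80.5]
force: [0.4, 0.1, 1.6]
grip_width: 0.0401
grip_force: 0.0
```

```bash
python3 - <<'E'
from h import *
a=arm.state();print(W2S(np.load('s2.npy'),a['tcp_pos']),a['tcp_pos'][2],a['eef_rot'],a['qpos'].round(1),a['force'])
E
```

```text
[-96.61257276   8.28686138] 0.03198919468235216 [ 1.79947487e+02 -1.63744463e-02  8.05493637e+01] [ 13.1  27.2 -32.4 124.4  25.5  34.8 -47.2] [0.43671696 0.09100417 1.57522824]
```

>>> drive_tool(steps=[0, 0, 6, 0, 47, 0, 0, 3, 0, 47, 5, 0, 0, 0, 47, 5, 0, 0, 0, 47, 5, 0, 0, 0, 47, 5, 1, 0, 0, 47, 5, 1, 0, 0, 47, 5, 1, 0, 0, 47, 5, 1, 0, 0, 47, 0, 0, 0, 0, 47])

```text
clock: 5.5
tcp_pos: [0.4508, 0.0913, 0.0224]
eef_rot: [180.0, -0.0, 80.6]
force: [-0.4, -0.4, 0.4]
grip_width: 0.0403
grip_force: 0.0
```

```bash
python3 - <<'E'
from h import *
import cv2
a=arm.state();p,r=a['tcp_pos'],a['eef_rot'];s=np.load('s2.npy');print(W2S(s,p),p[2],r,a['qpos'].round(1),a['force'])
np.savez('w2.npz',p=p,r=r)
i=arm.snapshot('wrist');cv2.imwrite('pics/w2.png',i)
E
```

```text
[-60.94737248   4.76523428] 0.02235084980858386 [ 1.79979226e+02 -4.07764090e-02  8.06000440e+01] [  8.1  29.2 -31.5 122.7  26.6  34.7 -51.8] [-0.37230532 -0.37475367  0.3770727 ]
```

View pics/w2.png

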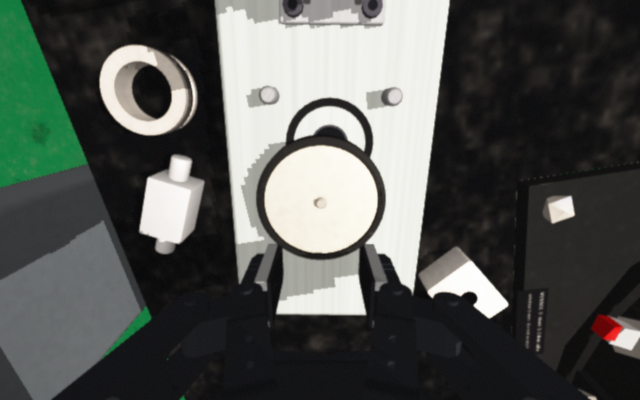

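The cap is at (321,198), cradled between both fingertips. The pins are at (268,95) and (391,96), and the port is ahead. The push is working.

```bash
python3 - <<'E'
from h import *
d=np.load('w2.npz');p,r=d['p'],d['r'];s=np.load('s2.npy');W=lambda u,z:W2S(s,wray(p,r,u,z))
print('cap',W((321,198),.033),'pins',W((268,93),.03),W((391.5,95),.03),'rise',W((463,282),.019))
E
```

```text
cap [-24.28487009   4.02826297] pins [21.89249289 26.9232236 ] [ 21.31366131 -25.99131726] rise [-78.58678809 -76.76657942]
```

>>> drive_tool(steps=[4, 1, 0, 0, 47, 4, 1, 0, 0, 47, 4, 1, 0, 0, 47, 4, 1, 0, 0, 47, 3, 0, 0, 0, 47, 2, 0, 0, 0, 47, 2, 0, 0, 0, 47, 0, 0, 0, 0, 47])

```text
clock: 6.35
tcp_pos: [0.4582, 0.1126, 0.0223]
eef_rot: [180.0, -0.0, 80.6]
force: [0.3, -0.1, 0.2]
grip_width: 0.04
grip_force: 0.0
```

>>> drive_tool(steps=[1, 0, 0, 0, 47, 1, 0, 0, 0, 47, 0, 0, 0, 0, 47])

```text
clock: 6.65
tcp_pos: [0.4585, 0.1143, 0.0223]
eef_rot: [180.0, -0.0, 80.5]
force: [0.2, 0.2, 0.3]
grip_width: 0.04
grip_force: 0.1
```

```bash
cat > look.py <<'E'
from h import *
import cv2,sys
a=arm.state();p,r=a['tcp_pos'],a['eef_rot'];s=np.load('s2.npy');print(W2S(s,p),p[2],r,a['qpos'].round(1),a['force'])
i=arm.snapshot('wrist');cv2.imwrite(sys.argv[1],i)
g=cv2.cvtColor(i,cv2.COLOR_BGR2GRAY);m=cv2.inRange(cv2.cvtColor(i,cv2.COLOR_BGR2HSV),(8,12,170),(35,60,255))
n,l,st,c=cv2.connectedComponentsWithStats(m)
for k in range(1,n):
    if st[k,4]>1500:print(st[k],c[k],'cap',W2S(s,wray(p,r,c[k],.033)))
E
python3 look.py pics/w3.png
```

```text
[-36.91777428   1.00005396] 0.022300737989001725 [ 1.79995835e+02 -2.57107317e-03  8.05473640e+01] [  5.3  30.1 -31.4 121.   26.7  35.6 -54.1] [0.22168993 0.21241468 0.33193475]
[ 103  101   83   81 3324] [140.85679904 142.58724428] cap [25.12129754 79.47467509]
[ 265  146  112  108 8060] [314.59119107 203.20967742] cap [-2.80226936  3.21989535]
[ 142  201   58   87 1870] [167.09465241 249.82620321] cap [-27.38609887  76.09411513]
```

>>> drive_tool(steps=[1, 0.5, 0, 0, 47, 1, 0.5, 0, 0, 47, 1, 0, 0, 0, 47, 0, 0, 0, 0, 47, 0, 0, 0, 0, 47])

```text
clock: 7.2
tcp_pos: [0.4597, 0.1167, 0.0222]
eef_rot: [-180.0, 0.0, 80.5]
force: [0.0, -3.1, 0.6]
grip_width: 0.0402
grip_force: 1.3
```

>>> drive_tool(steps=[1, 0, 0, 0, 47, 1, 0, 0, 0, 47, 0, 0, 0, 0, 47, 0, 0, 0, 0, 47])

```text
clock: 7.6
tcp_pos: [0.4595, 0.1176, 0.022]
eef_rot: [-179.9, 0.1, 80.5]
force: [-2.3, -6.0, 2.8]
grip_width: 0.04
grip_force: 3.3
```

```bash
python3 look.py pics/w4.png
```

```text
[-33.5246223    0.54304421] 0.022014919688312432 [-1.79923319e+02  1.44943051e-01  8.04985709e+01] [  4.8  30.3 -31.3 120.7  26.7  35.9 -54.6] [-2.26900539 -5.99488985  2.82426032]
[ 103  109   83   80 3278] [140.79011592 149.74374619] cap [25.51448887 79.36200096]
[ 265  155  113  100 7812] [314.67780338 206.70532514] cap [-0.99037174  2.678678  ]
[ 142  207   58   87 2038] [166.68007851 254.27330716] cap [-26.25688632  76.09261072]
```

View pics/w4.png

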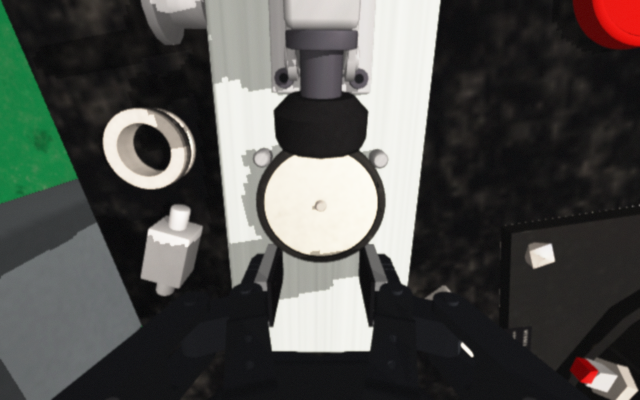

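The cap is centred at (320,201) and touches both pins, at (263,158) and (380,158). The contact force rose to 6 N, so it is home. I'll back off, rise and shut the fingers.

>>> drive_tool(steps=[-2, 0, 0, 0, 47, -4, 0, 0, 0, 47, -10, 0, 0, 0, 47, 0, 0, -15, 0, 47, 0, 0, -30, 0, 47, 0, 0, -40, 0, 20, 0, 0, -40, 0, 0, 0, 0, -40, 0, 0, 0, 0, 0, 0, 0, 0, 0, 0, 0, 0])

```text
clock: 8.65
tcp_pos: [0.4584, 0.1028, 0.1881]
eef_rot: [179.8, -0.0, 80.5]
force: [0.5, -0.7, -0.8]
grip_width: -0.0003
grip_force: 0.0
```

```bash
python3 look.py pics/w5.png
```

```text
[-48.32771535  -0.7988342 ] 0.1880865300940079 [ 1.79830035e+02 -1.74975899e-02  8.05024279e+01] [ 16.2  15.4 -40.5 113.3  12.2  55.3 -39.8] [ 0.46082845 -0.72938919 -0.80340464]
[ 292  107   55   56 1967] [315.90950686 136.26182003] cap [-2.06583014  2.66938146]
```

>>> drive_tool(steps=[25, 0, 0, 0, 0, 25, 0, 0, 0, 0, 25, 0, 0, 0, 0, 18, 0, 0, 0, 0, 0, 0, 0, 0, 0, 0, 0, 20, 0, 0, 0, 0, 20, 0, 0, 0, 0, 7, 0, 0, 0, 0, 0, 0, 0, 0, 0, 0, 0, 0])

```text
clock: 9.7
tcp_pos: [0.473, 0.1947, 0.1405]
eef_rot: [-180.0, 0.0, 80.5]
force: [-0.8, 0.5, -0.5]
grip_width: 0.0002
grip_force: 0.0
```

```bash
python3 look.py pics/w6.png; python3 -c "
from station import arm
import cv2
i=arm.snapshot('side')[140:300,240:400];cv2.imwrite('pics/s6.png',cv2.resize(i,None,fx=3.7,fy=3.7,interpolation=2))"
```

```text
[44.76715693  0.1030576 ] 0.14045222234258975 [-1.79987594e+02  4.72895927e-03  8.05334266e+01] [  3.8  23.5 -39.6 110.8  18.8  52.2 -54.6] [-0.80131011  0.49753655 -0.50976802]
```

View pics/s6.png

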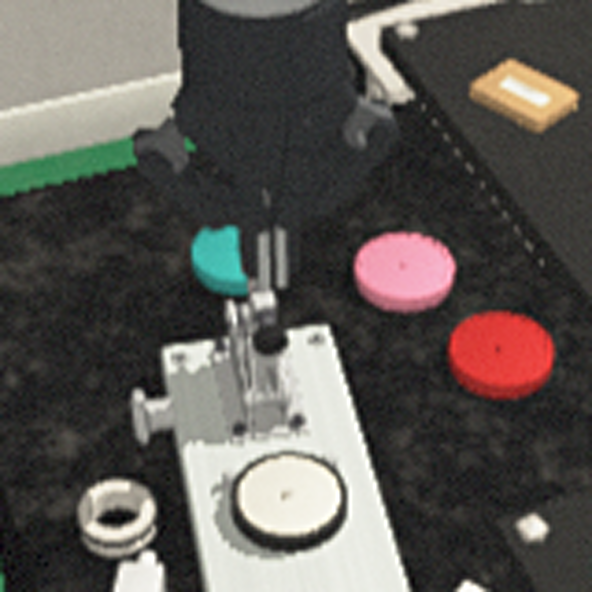

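The picture shows the shut fingertips at (270,255), above the upright arm and in front of the handle. The cap is seated at (288,500). Next I push the handle.

>>> drive_tool(steps=[12, 0, 0, 0, 0, 10, 0, 0, 0, 0, 6, 0, -1, 0, 0, 6, 0, -2, 0, 0, 6, 0, -2, 0, 0, 6, 0, -1, 0, 0, 6, 0, 0, 0, 0, 6, 0, 0, 0, 0, 0, 0, 0, 0, 0, 0, 0, 0, 0, 0])

```text
clock: 10.8
tcp_pos: [0.4821, 0.2526, 0.146]
eef_rot: [-180.0, -0.0, 80.6]
force: [-0.3, -0.4, -0.1]
grip_width: -0.0002
grip_force: 0.0
```

```bash
python3 look.py pics/w7.png; python3 -c "
from station import arm
import cv2
i=arm.snapshot('side')[140:300,240:400];cv2.imwrite('pics/s7.png',cv2.resize(i,None,fx=3.7,fy=3.7,interpolation=2))"
```

```text
[103.32675207   0.80643394] 0.1460217887691655 [-1.79962424e+02 -2.02051349e-03  8.05844771e+01] [ -2.5  26.2 -39.3 106.1  20.   54.8 -60.1] [-0.26927063 -0.44030027 -0.09380904]
```

View pics/s7.png

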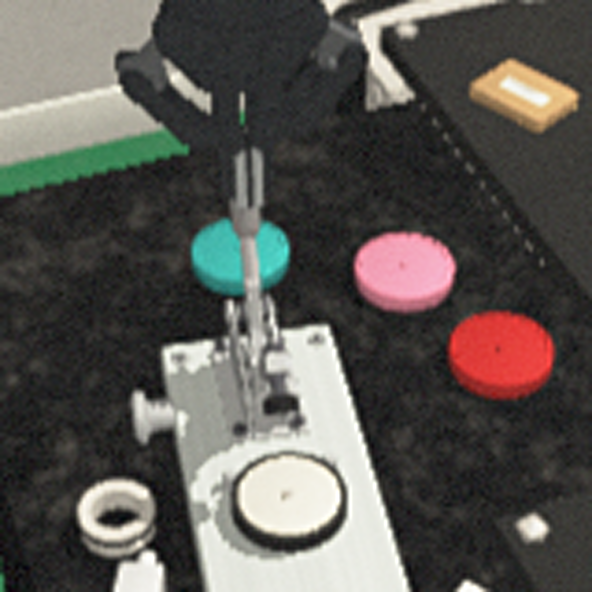

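The handle is leaning over and the arm is coming down at (280,400), with the cap still home. I continue along the arc.

>>> drive_tool(steps=[6, 0.5, 0, 0, 0, 6, 0, 1, 0, 0, 6, 0, 3, 0, 0, 6, 0, 3, 0, 0, 5, 0, 4, 0, 0, 5, 0, 4, 0, 0, 4, 0, 6, 0, 0, 3, 0, 6, 0, 0, 0, 0, 0, 0, 0, 0, 0, 0, 0, 0])

```text
clock: 11.9
tcp_pos: [0.4895, 0.2925, 0.119]
eef_rot: [-180.0, 0.0, 80.6]
force: [-0.1, -0.3, -0.8]
grip_width: -0.0001
grip_force: 0.0
```

```bash
python3 look.py pics/w8.png
```

```text
[143.88465512   0.17153343] 0.11896429450399791 [-1.79969396e+02  2.46940468e-02  8.05530406e+01] [ -7.6  30.4 -37.9 103.9  22.7  53.5 -64.9] [-0.08997149 -0.32291738 -0.83382246]
```

>>> drive_tool(steps=[5, 0, 6, 0, 0, 4, 0, 7, 0, 0, 3, 0, 6, 0, 0, 0, 0, 5, 0, 0, 0, 0, 4, 0, 0, 0, 0, 4, 0, 0, 0, 0, 0, 0, 0, 0, 0, 0, 0, 0])

```text
clock: 12.75
tcp_pos: [0.4916, 0.3042, 0.0872]
eef_rot: [-180.0, 0.0, 80.5]
force: [-1.8, 0.4, 0.8]
grip_width: -0.0001
grip_force: 0.5
```

>>> drive_tool(steps=[0, 0, 3, 0, 0, 0, 0, 3, 0, 0, 0, 0, 3, 0, 0, 0, 0, 3, 0, 0, 0, 0, 0, 0, 0])

```text
clock: 13.25
tcp_pos: [0.4914, 0.3038, 0.0745]
eef_rot: [-180.0, 0.1, 80.5]
force: [-1.0, -0.8, 0.8]
grip_width: -0.0001
grip_force: 0.0
```

>>> drive_tool(steps=[0, 0, 3, 0, 0, 0, 0, 3, 0, 0, 0, 0, 2, 0, 0, 0, 0, 0, 0, 0, 0, 0, 0, 0, 0])

```text
clock: 13.75
tcp_pos: [0.4916, 0.3044, 0.0672]
eef_rot: [-180.0, 0.0, 80.5]
force: [-0.3, 0.5, 0.0]
grip_width: -0.0001
grip_force: 0.0
```

```bash
python3 look.py pics/w9.png; python3 - <<'E'
from h import *
import cv2
cv2.imwrite('pics/s9.png',arm.snapshot('side'))
E
```

```text
[1.56027569e+02 6.39144660e-02] 0.06724481550574216 [-1.79995667e+02  4.74054739e-03  8.05471624e+01] [-10.6  34.7 -35.5 105.   26.1  48.7 -68.3] [-0.34717776  0.45561315  0.02462292]
```

>>> drive_tool(steps=[0, 0, 2, 0, 0, 0, 0, 2, 0, 0, 0, 0, 0, 0, 0, 0, 0, 0, 0, 0])

```text
clock: 14.25
tcp_pos: [0.4918, 0.3045, 0.0635]
eef_rot: [180.0, -0.0, 80.5]
force: [0.4, 0.2, 2.5]
grip_width: 0.0004
grip_force: 1.6
```

>>> drive_tool(steps=[0, 0, 1, 0, 0, 0, 0, 1, 0, 0, 0, 0, 0, 0, 0, 0, 0, 0, 0, 0])

```text
clock: 14.65
tcp_pos: [0.4919, 0.3047, 0.0619]
eef_rot: [180.0, -0.0, 80.5]
force: [-0.3, -0.2, 7.5]
grip_width: 0.0001
grip_force: 3.7
```

>>> drive_tool(steps=[0, 0, -5, 0, 0, 0, 0, -15, 0, 0, 0, 0, -30, 0, 0, 0, 0, -40, 0, 0, 0, 0, -40, 0, 0, 0, 0, -40, 0, 0, 0, 0, 0, 0, 0, 0, 0, 0, 0, 0])

```text
clock: 15.45
tcp_pos: [0.4919, 0.3045, 0.2327]
eef_rot: [179.9, -0.1, 80.5]
force: [-0.2, -0.5, -0.3]
grip_width: 0.0003
grip_force: 0.0
```

```bash
python3 look.py pics/w10.png; python3 - <<'E'
from h import *
import cv2
s=np.load('s2.npy');a=arm.state();p,r=a['tcp_pos'],a['eef_rot']
im=cv2.imread('pics/w10.png');c=arm.get_calibration('wrist')
T=np.eye(4);T[:3,:3]=Ro.from_euler('xyz',r,degrees=True).as_matrix();T[:3,3]=p;T=np.linalg.inv(T@c['T_tool_cam'])
def px(P):
    q=c['mtx']@(T[:3,:3]@S2W(s,P)[0]+T[:3,3]);return q[:2]/q[2]
sd=arm.snapshot('side');cv2.imwrite('pics/s10.png',sd)
for n,x,z,e in [('lock',166,57,-5),('open2.62',163.5,91,16)]:
    E=np.radians(e);b=[x+27*np.cos(E),0,z+27*np.sin(E)];print(n,'end wrist',px(b),'side',proj('side',S2W(s,b)))
    t=[x,0,z];print('  grip',px(t),proj('side',S2W(s,t)))
u=proj('side',S2W(s,[193,0,55]))[0].astype(int);g=cv2.cvtColor(sd,cv2.COLOR_BGR2GRAY)
print(u);print(g[u[1]-30:u[1]+20:2,u[0]-14:u[0]+15:2])
v=px([193,0,55]).astype(int);g=cv2.cvtColor(im,cv2.COLOR_BGR2GRAY)
print(v);print(g[max(v[1]-40,0):v[1]+40:4,v[0]-28:v[0]+29:4])
E
```

```text
[ 1.56191361e+02 -1.53569362e-01] 0.23268114410387217 [ 1.79887760e+02 -6.21127972e-02  8.05417169e+01] [ -6.   24.1 -41.   96.1  17.1  66.1 -60.9] [-0.2491186  -0.53181275 -0.26868464]
lock end wrist [320.12402572 142.42381684] side [[300.36204402 200.47328135]]
  grip [320.04954043 167.88572302] [[302.37920413 207.39921002]]
open2.62 end wrist [320.07371758 152.59967246] side [[299.90332545 185.77688808]]
  grip [320.00500033 177.94015547] [[302.05393926 195.93408727]]
[300 200]
[[174 167 170 171 171 165 170 153 142 122 110  98 121 240  52]
 [169 165 168 152 147 124 112  97 104 106 102 106 101 156 215]
 [134 121 109 106 106 102 105 103 103 107 100 112 106 106 212]
 [111 106 106 110 105 103 106 108 114 108 113  85  86  41  45]
 [106 110 104 108 109 107 106  82  86  50  62  55  59  61  49]
 [104 110 104  79  82  39  45  34  46  48  55  51  64  65  54]
 [ 40  39  41  45  38  29  39  30  47  38  44  43  48  53  57]
 [ 37  39  40  27  38  37  37  43  34  32  37  36  38  32  42]
 [ 26  32  41  47  40  45  47  40  37  40  42  34  40  45  42]
 [ 41  45  41  53  49  41  34  38  31  33  34  
[... 1532 characters left out ...]
1  68]
 [ 26  20  23  22  23  19  21  99 148 158 158 155 127  34  21]
 [ 19  22  21  21  21  23  26  36  36  32  27  24  25  33  23]
 [ 18  22  19  19  24  25 113 189 215  58  29  30  30  23  21]
 [ 17  28  23  22  22  27 132 202 231 112  25  25  28  26  27]
 [ 16  21  22  24  21  24 134 203 231 103  29  33  33  34  33]
 [ 15  22  21  24  22  27 134 203 231  97  32  26  30  37  43]
 [ 16  21  19  21  24  27 135 203 231  94  31  32  33  51  46]
 [ 17  22  22  21  20  37 137 204 230 103  27  30  37  44  33]
 [ 16  22  20  21  20  35 142 204 229 110  24  27  28  34  28]
 [ 23  21  23  21  26  36 143 204 228 115  26  28  22  25  23]
 [ 20  30  26  25  28  38 144 204 227 100  30  31  26  25  27]]
```

The handle end shows at wrist row about 144, where the locked position predicts 142 and sprung-back predicts 153. In the side view the region predicted for sprung-back is empty. The clamp is locked and the arm is clear, so I hand in.

```bash
python3 -c "
from station import arm
print(arm.sign_off())"
```

```text
the job is handed in; nothing more can be done
None
```

I pushed the cap home against both pins, pushed the clamp handle over to its locked stop, and handed in the job at about 15.5 s. The images and a firm stop under the fingertips indicate the lock; tip force wasn't measured, and the hand-in returned no verdict.

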